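# Slide the shelf divider to the green clip

### The arm

A 6-joint arm with a two-finger parallel gripper is mounted at the origin on the work surface. World frame = base frame: x ahead of the robot, y to its left, z up, the work surface at z = 0. Lengths are in m, angles in rad, forces in N, time in s.
With the tool pointing down it reaches from about 0.4 to 0.825 m from the base axis. Payload 7 kg.
Tool frame: the origin (TCP) lies on the centre line of the jaws, within the pads' length; the fingertips stand 25 mm ahead of it and the grasp point (between the pads) lies 6 mm ahead of it; z points along the fingers, y is the line along which they close (so a half turn about z gives the same grasp; the last joint's range is limited). The gripper opens to 88 mm and grips with 3 to 60 N. Pads are 19 mm wide; open, the fingers measure 130 mm over their backs; the gripper's body (78 mm by 193 mm) begins 47 mm behind the grasp point.
Start: joints at [1.447, 0.359, 0.012, 0, -1.224, -0.288], TCP at [0.27, 0.619, 0.252] pointing down, gripper open.
Joint ranges: [-3.07, 3.07], [-1.43, 2.12], [-1.02, 1.25], [-3.03, 1.67], [-3.05, -0], [-3.03, 3.03]. Speed limits (rad/s): [2.39, 2.39, 3.01, 3.14, 3.14, 3.14].

### API

Orientations are given as [roll, pitch, yaw] about the fixed x, y, z axes, in that order (R = Rz(yaw) Ry(pitch) Rx(roll)).
In Python, from station import readout, vision, arm gives the robot as it stands. The module is installed in compiled form; this text tells all that it offers.
- The arm moves only by the tool carry_out, never from a script. Its argument "commands" is a list of rows, each an object with "dp": the shift along the tool's x, y, z in m, a list of three; "rotation": the turn, a rotation vector about the tool's x, y, z in degrees, a list of three. In form: [{"dp": [dx, dy, dz], "rotation": [wx, wy, wz]}, ...]. A call has 1 to 8 rows; each row shifts and turns the commanded pose from where the row before left it, along the tool's axes as they then stand; what a row does not reach is not made up. A row lasts 1/8 s, in which the tool goes at most 62.5 mm and 10.7 degrees, less where a joint would pass 70% of its speed; a pose out of reach is approached as far as the arm can. A call with a gripper value outside its range is refused whole. "grip" is the finger opening in m, from 0 to 0.0876, set as the call begins (left out, the last holds). The fingers move at their own pace and stop on an object; "force" is the grip in N (left out, the last holds). Time passes only in rows, so rows that do not move let the fingers close. It gives the time, the measured TCP pose, the force, the opening and the grip force at its end, in the units of the state.
- readout.get_state(): the state, without advancing time (a new reading comes with each control period).
- vision.grab_frame(name): name is "scene" or "top" or "wrist"; returns (picture, depth): 420x560x3 uint8, red, green, blue; 420x560 float32, m along the optical axis (not along the pixel's ray), 0 where there is no reading.
- vision.calibration(name): a dict with "fovy" (degrees; the focal length in pixels is half the picture's height over the tangent of half this angle, whatever the lens; pixels are square), "cx", "cy" (the principal point, pixels), "origin" and "attitude" of the camera in the world; the wrist camera has in their place "mount" (4x4, takes a point from camera to tool coordinates, whose origin is the TCP and whose axes are the flange's). Camera axes: x right, y down, z forward; pixel columns grow to the right and rows downward; lengths in m; the calibration is good to about 2 mm. A picture is of the moment at which its call begins: read the wrist's pose just before it. calibration takes no time and is no camera call.
- arm.job_done(): hands the job in; it is judged then, once.
Trained networks look in the newest picture that a camera, given by its name, has taken for a name from the list of things; names that differ only in an ending like _2 or _b are one class to them, and where a whole thing is asked for, a point or a joint stands for the part that bears it (a point fixed in the world has none). Each returns a list of dicts, best first, with "score" (0 to 1); they miss things now and then, are a little off and sometimes report something else, mostly with a low value. They report only what shows in the picture. A call takes as long as a camera call.
- vision.trace(label, camera): "pixels" (420x560 bool, what is visible of it) and "position" ([row, column] in pixels, amid what is visible of it).
The state is a dict: "t": time; "q": joint angles; "qd": joint speeds; "joint_efforts": joint torques, N m; "eef_pos": TCP position; "ee_rot": TCP orientation; "force": force on the tool from outside, world axes, zero at the start; "moment": the same for the moment, N m; "width": finger opening in m; "gripper_force": force on a finger pad.
Only numpy, scipy, OpenCV 4.12 (cv2) and the standard library are available. Lean on these libraries where they do the work, as an engineer would, in place of code of your own. Each camera call takes 0.05 s, during which the arm holds its last target. There are 200 camera calls.

### The job

Slide the white shelf divider along its rail by its blue grip until its white pointer stands over the green clip, not the orange one, so that it closes off the bay of the nested measuring cups. Leave the cups where they are and let go of the divider.

Things in the scene. Friction and masses are not known exactly. Their poses are not given: they have to be found in the camera images.
- divider_grip (a point): Point in the divider's upright blue grip, 36 mm along x, 22 along y, 66 high, this point 25 mm below its top. The grip stands on a black carriage (60 x 56 mm, top 41 mm below this point) with a white panel, 100 mm deep and 78 high, on its +x side (far side). y is the sliding direction. The slide resists with 3 N, stays where left, and starts near its -y end, 75 mm or more short of the clips.
- divider_pointer (a point): Tip of the divider's white pointer, a bar 5 mm wide sticking out of the black carriage on the robot's side (-x), 50 mm from the middle of the grip and level with it along y. Same axes as the grip. It passes 4 mm above the clips. The aluminium rail is 460 mm long, fixed on the 4 mm thick shelf mat; the carriage only slides (380 mm between stops), it cannot turn or lift.
- green_clip: Green plastic clip, the wanted mark, fixed beside the rail on the robot's side: 34 mm along x (across the rail), 24 mm along y (along the rail), 16 mm high; origin at the centre of its underside, axes parallel to the divider's. An identical orange clip, a mark for another setting, is fixed on the same side, before or after the green one.
- cup_set: Three nested green measuring cups, loose, beyond the rail's +y end and out of the divider's reach: 86 mm wide, 57 high, flat handles to 115 mm from the centre along x; origin at the centre of the underside. Also there: a granite mortar (136 mm wide, 100 high) and a steel canister (104 wide, 136 high), one off the rail's -y end, one beyond the rail with a lying pestle.

How it is judged:
By the outcome, as a careful person would: the job done as asked, in the order asked, and still so for the second after the job is handed in, with the robot touching nothing.
It also fails if it takes over 32 s, if anything falls off the work surface, if the arm or the gripper's body presses on something with over 40 N, if the wrist force passes 120 N, or if a joint passes its speed limit or range.

## Working session

There is one attempt and no reset: what is moved stays moved. The work goes in short steps, Python scripts to look and compute and a tool call to move; the robot and the scene stay as the last step left them, time stands still between calls to the robot, and variables do not carry over. Pictures are saved under pics/ and viewed, at most 10 in all, crops included, and the job is handed in when it is done.

Besides the shell and the picture viewer there is one more tool, called after "Call:" by a JSON object that holds its "fn" and its "kwargs", one argument or row to a line. carry_out: Moves the arm, as the interface text tells. Its arguments: {"type":"object","properties":{"commands":{"type":"array"},"grip":{"type":"number"},"force":{"type":"number"}},"required":["commands"]}

```bash
mkdir -p pics; cat > h.py <<'E'
import numpy as np, cv2
from station import readout, vision, arm
from scipy.spatial.transform import Rotation as R
def cam(name, st=None):
    c=vision.calibration(name); f=210/np.tan(np.radians(c["fovy"])/2)
    if "mount" in c:
        M=np.array(c["mount"]); T=np.eye(4); T[:3,:3]=R.from_euler('xyz',st["ee_rot"]).as_matrix(); T[:3,3]=st["eef_pos"]; T=T@M
    else:
        T=np.eye(4); a=np.array(c["attitude"]); 
        T[:3,:3]=a if a.shape==(3,3) else R.from_euler('xyz',a).as_matrix() if a.shape==(3,) else R.from_quat(a).as_matrix()
        T[:3,3]=c["origin"]
    return c,f,T
def pts(name,depth,st=None):
    c,f,T=cam(name,st); v,u=np.mgrid[:420,:560]
    P=np.stack([(u-c["cx"])/f*depth,(v-c["cy"])/f*depth,depth],-1)
    W=P@T[:3,:3].T+T[:3,3]; W[depth<=0]=np.nan; return W
E
python3 - <<'E'
from h import *
s=readout.get_state(); print({k:s[k] for k in("t","eef_pos","ee_rot","width")})
out=[]
for n in("scene","top"):
    p,d=vision.grab_frame(n); print(vision.calibration(n)); W=pts(n,d)
    cv2.imwrite(f"pics/{n}.png",p[...,::-1])
    for l in("divider_grip","divider_pointer","green_clip","cup_set"):
        for r in vision.trace(l,n)[:3]:
            m=r["pixels"]; w=W[m]; print(n,l,round(r["score"],2),np.round(r["position"]),m.sum(),np.round(np.nanmedian(w,0),3),np.round(np.nanpercentile(w,[3,97],axis=0),3).tolist())
E
```

```text
{'t': 0.0, 'eef_pos': array([0.27002245, 0.61816435, 0.25063251]), 'ee_rot': array([ 3.13996906e+00, -1.35498270e-04, -4.11940088e-01]), 'width': 0.08768697505121113}
{'fovy': 48.88867442318996, 'cx': 278.6743481075805, 'cy': 205.81458800548225, 'origin': array([1.12878246, 0.27392315, 0.60692159]), 'attitude': array([-2.27863574,  0.00564597,  1.75150362])}
scene divider_grip 0.96 [210. 143.] 2333 [ 0.545 -0.076  0.061] [[0.489, -0.088, 0.022], [0.634, -0.057, 0.117]]
scene divider_grip 0.44 [254. 412.] 2609 [0.575 0.391 0.05 ] [[0.519, 0.348, 0.012], [0.638, 0.44, 0.064]]
scene divider_pointer 0.92 [208. 147.] 2340 [ 0.543 -0.076  0.062] [[0.49, -0.088, 0.022], [0.634, -0.056, 0.117]]
scene green_clip 0.47 [207. 252.] 191 [0.457 0.093 0.022] [[0.436, 0.08, 0.012], [0.469, 0.103, 0.024]]
scene cup_set 0.83 [253. 413.] 2677 [0.575 0.391 0.05 ] [[0.518, 0.348, 0.009], [0.637, 0.44, 0.064]]
{'fovy': 49.54111252623727, 'cx': 284.73267773518194, 'cy': 213.3681081785554, 'origin': array([0.50167067, 0.17450474, 0.79972875]), 'attitude': array([-3.04364659, -0.02801084, -1.59815788])}
top divider_grip 0.85 [238. 426.] 2601 [ 0.529 -0.076  0.057] [[0.479, -0.097, 0.023], [0.626, -0.056, 0.114]]
top divider_pointer 0.71 [236. 424.] 2757 [ 0.529 -0.076  0.054] [[0.478, -0.1, 0.017], [0.628, -0.056, 0.114]]
top green_clip 0.52 [285. 320.] 323 [0.452 0.093 0.019] [[0.435, 0.08, 0.004], [0.469, 0.104, 0.022]]
top cup_set 0.86 [234. 138.] 2654 [0.555 0.398 0.046] [[0.511, 0.349, 0.005], [0.631, 0.436, 0.061]]
```

View pics/top.png

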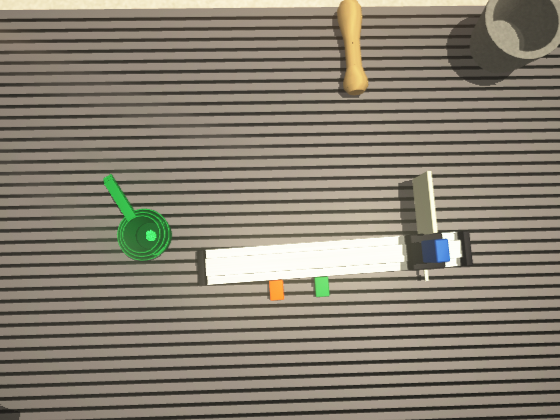

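View pics/scene.png

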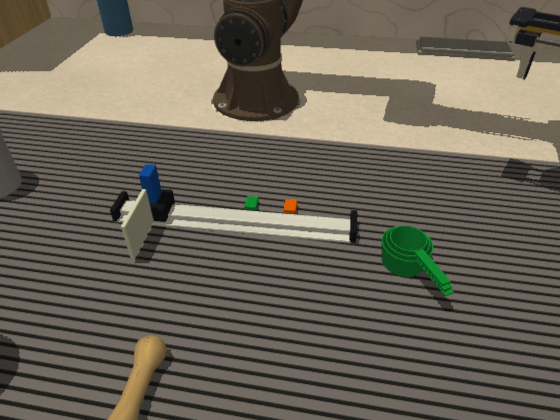

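The top view shows the blue grip at about (435,250), the pointer tip at (426,278), the green clip at (321,287), the orange clip at (276,290) and the cups at (145,235). The scene view agrees, with green nearer the divider. Next I'll measure the rail axis and the grip.

```bash
python3 - <<'E'
from h import *
p,d=vision.grab_frame("top"); W=pts("top",d); ps,ds=vision.grab_frame("scene"); WS=pts("scene",ds)
def rep(n,m,W):
    w=W[m]; w=w[~np.isnan(w[:,0])]; z=np.percentile(w[:,2],90); t=w[w[:,2]>z-.006]
    if len(t)<5: print(n,len(t)); return
    r=cv2.minAreaRect((t[:,:2]*1000).astype(np.float32)); print(n,len(t),'ztop',round(z,4),np.round(t[:,:2].mean(0),4),'rect',np.round(r[0],1),np.round(r[1],1),round(r[2],1))
for n,q,w in(("top",p,W),("scene",ps,WS)):
    h=cv2.cvtColor(q,cv2.COLOR_RGB2HSV); H,S,V=h[...,0],h[...,1],h[...,2]
    ok=(w[...,0]>.38)&(w[...,0]<.68)&(w[...,1]<.3)&(w[...,1]>-.2)
    rep(n+" blue",(abs(H-112)<14)&(S>120)&(V>50)&ok,w)
    rep(n+" green",(abs(H-62)<15)&(S>120)&ok,w)
    rep(n+" orange",(abs(H-9)<7)&(S>170)&ok,w)
    m=(V>170)&(S<60)&ok&(w[...,2]<.03)&(w[...,1]>-.0)&(w[...,1]<.25)
    rep(n+" rail",m,w)
    if n=="top":
        pm=np.zeros_like(m); pm[268:284,418:434]=1; pm&=(V>150)&(S<80); print(np.argwhere(pm).min(0),np.argwhere(pm).max(0)); print(np.round(np.nanmedian(w[pm],0),4),np.round(w[277,426],4))
c=np.zeros((420,560),bool)
# tall stuff near -y end
for n,w in(("top",W),("scene",WS)):
    m=(w[...,2]>.07)&(w[...,1]<-.12)&(w[...,0]>.2)&(w[...,0]<.9)
    print(n,m.sum(), np.round(np.nanpercentile(w[m],[2,98],axis=0),3).tolist() if m.any() else '')
cv2.imwrite("pics/crop.png",cv2.resize(p[220:310,250:480,::-1],None,fx=3.4,fy=3.4,interpolation=cv2.INTER_CUBIC))
E
```

```text
top blue 1
top green 33 ztop 0.0214 [0.4406 0.0896] rect [442.  90.] [19.  10.3] 86.8
top orange 58 ztop 0.0213 [0.4491 0.1712] rect [448.1 168.9] [33.2 22.9] 3.4
top rail 2588 ztop 0.0211 [0.4969 0.1256] rect [497. 125.] [ 30.  250.3] 2.6
[270 418] [283 433]
[ 0.4647 -0.0893  0.0041] [ 0.4625 -0.0864  0.0264]
scene blue 2
scene green 148 ztop 0.0238 [0.4551 0.0899] rect [479.8 -25.3] [ 34.5 267.7] 13.0
scene orange 151 ztop 0.0238 [0.4508 0.1686] rect [449.  168.4] [33.7 23.5] 2.6
scene rail 1414 ztop 0.0258 [0.4973 0.1268] rect [497.  125.1] [ 33.3 250.7] 2.7
top 2122 [[0.813, -0.302, 0.071], [0.898, -0.182, 0.106]]
scene 246 [[0.448, -0.416, 0.071], [0.491, -0.404, 0.127]]
```

View pics/crop.png

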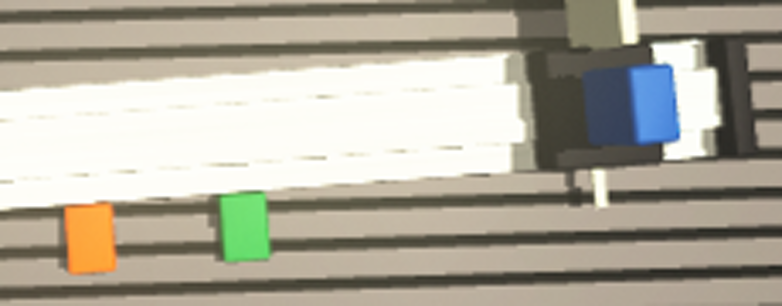

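```bash
cat >> h.py <<'E'
def rep(n,m,W):
    w=W[m]; w=w[~np.isnan(w[:,0])]
    if len(w)<8: print(n,len(w)); return
    z=np.percentile(w[:,2],90); t=w[abs(w[:,2]-z)<.005]
    r=cv2.minAreaRect((t[:,:2]*1000).astype(np.float32)); print(n,len(t),'ztop',round(z,4),np.round(np.median(t[:,:2],0),4),'rect',np.round(r[0],1),np.round(r[1],1),round(r[2],1))
def colours(n,q,w):
    h=cv2.cvtColor(q,cv2.COLOR_RGB2HSV).astype(int); H,S,V=h[...,0],h[...,1],h[...,2]
    ok=(w[...,0]>.38)&(w[...,0]<.68)&(w[...,1]<.3)&(w[...,1]>-.2)
    rep(n+" blue",(abs(H-112)<14)&(S>120)&(V>50)&ok,w)
    rep(n+" green",(abs(H-62)<15)&(S>120)&ok,w)
    rep(n+" orange",(abs(H-9)<7)&(S>170)&ok,w)
    m=(V>150)&(S<90)&(w[...,0]>.445)&(w[...,0]<.476)&(w[...,2]>.019)&(w[...,2]<.04)&(w[...,1]<.16)&(w[...,1]>-.15)
    if m.any(): print(n,"pointer",m.sum(),np.round(np.nanmedian(w[m],0),4),np.round(np.nanpercentile(w[m],[3,97],axis=0),4).tolist())
E
python3 - <<'E'
from h import *
for n in("top","scene"):
    p,d=vision.grab_frame(n); colours(n,p,pts(n,d))
E
```

```text
top blue 308 ztop 0.115 [ 0.5067 -0.0828] rect [506.5 -84. ] [35.1 21.6] 3.3
top green 253 ztop 0.0213 [0.4521 0.0919] rect [451.3  91.5] [22.5 32.3] 88.8
top orange 58 ztop 0.0213 [0.4489 0.1773] rect [448.3 168.9] [33.  22.9] 3.5
top pointer 36 [ 0.466  -0.0855  0.0268] [[0.4575, -0.0882, 0.0251], [0.4745, -0.0826, 0.0303]]
scene blue 163 ztop 0.1169 [ 0.511  -0.0826] rect [508.4 -83.3] [36.3 21.8] 0.8
scene green 142 ztop 0.0241 [0.4559 0.0918] rect [452.6  91.2] [35.5 23.1] 3.9
scene orange 146 ztop 0.0237 [0.451  0.1685] rect [448.7 168.5] [37.  23.6] 2.7
```

Call:
{"fn": "carry_out", "kwargs": {
  "commands": [
    {"dp": [0.031,0.034,0],"rotation": [0,0,0]},
    {"dp": [0.031,0.034,0],"rotation": [0,0,0]},
    {"dp": [0.031,0.034,0],"rotation": [0,0,0]},
    {"dp": [0.031,0.034,0],"rotation": [0,0,0]},
    {"dp": [0.031,0.034,0],"rotation": [0,0,0]},
    {"dp": [0.031,0.034,0],"rotation": [0,0,0]},
    {"dp": [0.031,0.034,0],"rotation": [0,0,0]},
    {"dp": [0.031,0.034,0],"rotation": [0,0,0]}
  ],
  "grip": 0.0876
}}

```text
t: 1.7
eef_pos: [0.3889, 0.2686, 0.2519]
ee_rot: [-3.141, -0.0, -0.412]
force: [1.1, -1.2, -0.6]
width: 0.0877
gripper_force: 0.0
```

Call:
{"fn": "carry_out", "kwargs": {
  "commands": [
    {"dp": [0.031,0.034,0],"rotation": [0,0,0]},
    {"dp": [0.031,0.034,0],"rotation": [0,0,0]},
    {"dp": [0.031,0.034,0],"rotation": [0,0,0]},
    {"dp": [0.031,0.034,0],"rotation": [0,0,0]},
    {"dp": [0.031,0.034,0],"rotation": [0,0,0]},
    {"dp": [0.031,0.034,0],"rotation": [0,0,0]},
    {"dp": [0.031,0.034,0],"rotation": [0,0,-8.7]},
    {"dp": [0,0,0],"rotation": [0,0,-8.7]}
  ]
}}

```text
t: 2.7
eef_pos: [0.4926, -0.0375, 0.2515]
ee_rot: [3.141, 0.0, -0.107]
force: [0.1, -0.0, -1.0]
width: 0.088
gripper_force: 0.0
```

Call:
{"fn": "carry_out", "kwargs": {
  "commands": [
    {"dp": [0,0,0],"rotation": [0,0,-8.8]},
    {"dp": [0,0,0],"rotation": [0,0,0]},
    {"dp": [0,0,0],"rotation": [0,0,0]}
  ]
}}

```text
t: 3.08
eef_pos: [0.4922, -0.0348, 0.2517]
ee_rot: [-3.142, -0.0, 0.042]
force: [0.3, -0.7, -0.1]
width: 0.0878
gripper_force: 0.0
```

```bash
python3 - <<'E'
from h import *
s=readout.get_state(); p,d=vision.grab_frame("wrist"); w=pts("wrist",d,s); colours("wrist",p,w); cv2.imwrite("pics/w1.png",p[...,::-1])
E
```

```text
wrist blue 922 ztop 0.1128 [ 0.5061 -0.0823] rect [505.3 -82.8] [35.  21.8] 2.7
wrist green 48 ztop 0.3289 [ 0.5153 -0.0327] rect [515.3 -38.3] [128.2  19.6] 82.8
wrist orange 525 ztop 0.0195 [0.4463 0.1682] rect [445.8 169.4] [34.  24.4] 2.3
wrist pointer 48 [ 0.4613 -0.0846  0.0262] [[0.4561, -0.0876, 0.0245], [0.4688, -0.0823, 0.0278]]
```

View pics/w1.png

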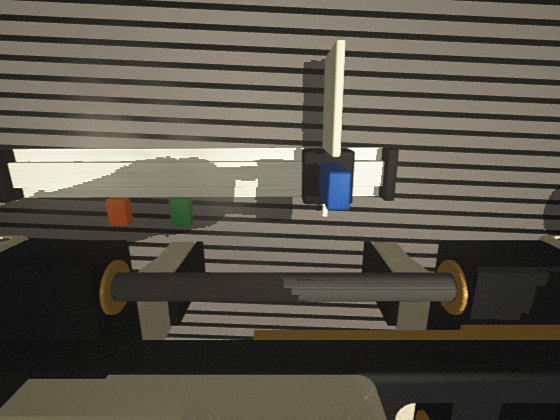

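The wrist view shows the grip at about (338,188), the pointer at (324,210), green at (181,211) and orange at (119,211). The grip measurement agrees with the top view.

Call:
{"fn": "carry_out", "kwargs": {
  "commands": [
    {"dp": [0.006,0.024,0],"rotation": [0,0,-0.2]},
    {"dp": [0.006,0.0245,0],"rotation": [0,0,0]},
    {"dp": [0,0,0.026],"rotation": [0,0,0]},
    {"dp": [0,0,0.026],"rotation": [0,0,0]},
    {"dp": [0,0,0.026],"rotation": [0,0,0]},
    {"dp": [0,0,0.026],"rotation": [0,0,0]},
    {"dp": [0,0,0.026],"rotation": [0,0,0]},
    {"dp": [0,0,0.026],"rotation": [0,0,0]}
  ]
}}

```text
t: 4.12
eef_pos: [0.5066, -0.0826, 0.0949]
ee_rot: [-3.142, -0.0, 0.047]
force: [0.9, 0.3, -0.8]
width: 0.0877
gripper_force: 0.0
```

Call:
{"fn": "carry_out", "kwargs": {
  "commands": [
    {"dp": [0,0,0],"rotation": [0,0,0]},
    {"dp": [0,0,0],"rotation": [0,0,0]},
    {"dp": [0,0,0],"rotation": [0,0,0]},
    {"dp": [0,0,0],"rotation": [0,0,0]},
    {"dp": [0,0,0],"rotation": [0,0,0]},
    {"dp": [0,0,0],"rotation": [0,0,0]}
  ],
  "grip": 0.0,
  "force": 15
}}

```text
t: 4.88
eef_pos: [0.5066, -0.0828, 0.0958]
ee_rot: [-3.142, -0.0, 0.049]
force: [-0.3, -0.7, -0.5]
width: 0.0331
gripper_force: 0.0
```

Call:
{"fn": "carry_out", "kwargs": {
  "commands": [
    {"dp": [0,0,0],"rotation": [0,0,0]},
    {"dp": [0,0,0],"rotation": [0,0,0]},
    {"dp": [0,0,0],"rotation": [0,0,0]},
    {"dp": [0,0,0],"rotation": [0,0,0]}
  ]
}}

```text
t: 5.38
eef_pos: [0.5064, -0.0829, 0.0956]
ee_rot: [3.141, 0.0, 0.049]
force: [-0.5, -2.9, 0.7]
width: 0.0217
gripper_force: 15.0
```

Call:
{"fn": "carry_out", "kwargs": {
  "commands": [
    {"dp": [0,-0.015,0],"rotation": [0,0,0]},
    {"dp": [0,-0.023,0],"rotation": [0,0,0]},
    {"dp": [0,-0.025,0],"rotation": [0,0,0]},
    {"dp": [0,-0.025,0],"rotation": [0,0,0]},
    {"dp": [0,-0.025,0],"rotation": [0,0,0]},
    {"dp": [0,-0.025,0],"rotation": [0,0,0]},
    {"dp": [0,-0.02,0],"rotation": [0,0,0]},
    {"dp": [0,-0.01,0],"rotation": [0,0,0]}
  ]
}}

```text
t: 6.38
eef_pos: [0.4985, 0.0861, 0.0956]
ee_rot: [3.142, -0.001, 0.05]
force: [3.8, -3.2, -1.3]
width: 0.0221
gripper_force: 15.0
```

Call:
{"fn": "carry_out", "kwargs": {
  "commands": [
    {"dp": [0,0,0],"rotation": [0,0,0]},
    {"dp": [0,0,0],"rotation": [0,0,0]}
  ]
}}

```text
t: 6.62
eef_pos: [0.4985, 0.0853, 0.0956]
ee_rot: [-3.141, -0.001, 0.049]
force: [2.6, 3.6, -1.4]
width: 0.0221
gripper_force: 15.0
```

```bash
python3 - <<'E'
from h import *
I=[]
s=readout.get_state(); print(s["eef_pos"],s["force"])
for n in("wrist","top","scene"):
    p,d=vision.grab_frame(n); w=pts(n,d,s); colours(n,p,w); I.append(p)
c=[cv2.resize(I[1][250:320,280:360],(400,350),interpolation=cv2.INTER_CUBIC),cv2.resize(I[0],(400,350))]
cv2.imwrite("pics/m1.png",np.hstack(c)[...,::-1])
E
```

```text
[0.49851448 0.08527886 0.09560817] [ 2.62642528  3.63576997 -1.41905523]
wrist blue 2071 ztop 0.1126 [0.4938 0.0862] rect [498.8  86.4] [33.5 21.8] 3.1
wrist green 8 ztop 0.1755 [0.523  0.0804] rect [522.8  84.2] [  0.4 111. ] 3.0
wrist orange 5
top blue 0
top green 0
top orange 0
scene blue 124 ztop 0.1169 [0.5074 0.0841] rect [501.6  85.3] [32.8 21.2] 2.8
scene green 3
scene orange 141 ztop 0.0236 [0.452  0.1688] rect [450.  168.5] [33.1 23.7] 1.6
```

View pics/m1.png

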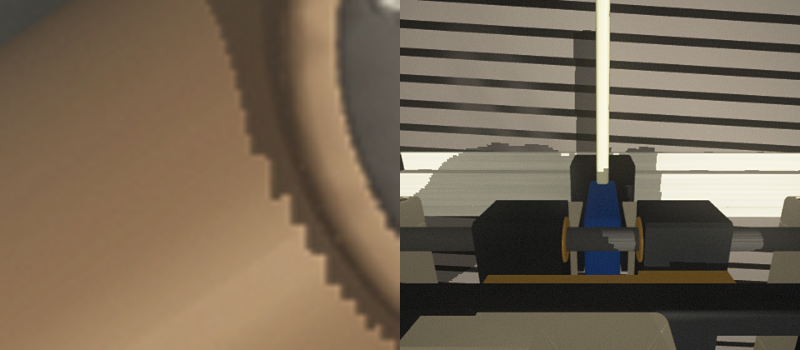

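The arm hides the clip from the top camera, and the wrist view shows the grip still held. About 9 mm remain, so I'll move that, release and look from above.

Call:
{"fn": "carry_out", "kwargs": {
  "commands": [
    {"dp": [0,-0.005,0],"rotation": [0,0,0]},
    {"dp": [0,-0.004,0],"rotation": [0,0,0]},
    {"dp": [0,0,0],"rotation": [0,0,0]},
    {"dp": [0,0,0],"rotation": [0,0,0]}
  ]
}}

```text
t: 7.28
eef_pos: [0.4981, 0.0936, 0.0956]
ee_rot: [3.141, -0.0, 0.049]
force: [5.8, -1.5, -2.4]
width: 0.0219
gripper_force: 15.0
```

Call:
{"fn": "carry_out", "kwargs": {
  "commands": [
    {"dp": [0,0,0],"rotation": [0,0,0]},
    {"dp": [0,0,0],"rotation": [0,0,0]},
    {"dp": [0,0,0],"rotation": [0,0,0]},
    {"dp": [0,0,0],"rotation": [0,0,0]},
    {"dp": [0,0,0],"rotation": [0,0,0]},
    {"dp": [0,0,0],"rotation": [0,0,0]},
    {"dp": [0,0,0],"rotation": [0,0,0]}
  ],
  "grip": 0.0876
}}

```text
t: 8.15
eef_pos: [0.4978, 0.094, 0.0955]
ee_rot: [3.142, 0.0, 0.049]
force: [-1.1, -0.8, -0.3]
width: 0.085
gripper_force: 0.0
```

Call:
{"fn": "carry_out", "kwargs": {
  "commands": [
    {"dp": [0,0,-0.02],"rotation": [0,0,0]},
    {"dp": [0,0,-0.03],"rotation": [0,0,0]},
    {"dp": [0,0,-0.03],"rotation": [0,0,0]},
    {"dp": [0,0,-0.03],"rotation": [0,0,0]},
    {"dp": [0,0,-0.03],"rotation": [0,0,0]},
    {"dp": [0,-0.03,-0.02],"rotation": [0,0,0]},
    {"dp": [0,-0.03,0],"rotation": [0,0,0]},
    {"dp": [0,-0.03,0],"rotation": [0,0,0]}
  ]
}}

```text
t: 9.15
eef_pos: [0.4933, 0.1847, 0.256]
ee_rot: [-3.141, -0.001, 0.049]
force: [0.2, -0.2, -0.4]
width: 0.0873
gripper_force: 0.0
```

Call:
{"fn": "carry_out", "kwargs": {
  "commands": [
    {"dp": [0,-0.04,0],"rotation": [0,0,0]},
    {"dp": [0,-0.04,0],"rotation": [0,0,0]},
    {"dp": [0,-0.04,0],"rotation": [0,0,0]},
    {"dp": [0,-0.04,0],"rotation": [0,0,0]},
    {"dp": [0,-0.04,0],"rotation": [0,0,0]},
    {"dp": [0,-0.04,0],"rotation": [0,0,0]},
    {"dp": [0,0,0],"rotation": [0,0,0]}
  ]
}}

```text
t: 10.02
eef_pos: [0.4811, 0.4259, 0.2544]
ee_rot: [3.141, 0.001, 0.051]
force: [-0.2, -0.4, 1.0]
width: 0.0878
gripper_force: 0.0
```

```bash
python3 - <<'E'
from h import *
I=[]
s=readout.get_state(); print(s["t"],s["eef_pos"],s["force"])
for n in("top","scene"):
    p,d=vision.grab_frame(n); w=pts(n,d,s); colours(n,p,w); I.append(p)
cv2.imwrite("pics/m2.png",np.hstack([cv2.resize(I[0][225:310,260:380],(480,340),interpolation=cv2.INTER_CUBIC),cv2.resize(I[0],(320,340))])[...,::-1])
E
```

```text
10.025 [0.48110903 0.42588128 0.25443303] [-0.23686404 -0.44175054  0.96201782]
top blue 310 ztop 0.1152 [0.4981 0.0936] rect [498.4  93.3] [34.8 20.2] 2.7
top green 197 ztop 0.0212 [0.4473 0.0942] rect [451.2  91.4] [22.6 31.8] 89.5
top orange 63 ztop 0.0211 [0.4528 0.1753] rect [448.4 168.9] [23.6 32.3] 89.5
top pointer 41 [0.4577 0.0914 0.0275] [[0.4493, 0.0877, 0.0201], [0.4661, 0.0944, 0.0295]]
scene blue 165 ztop 0.1166 [0.503  0.0944] rect [500.8  93.7] [35.4 21.6] 1.7
scene green 2
scene orange 148 ztop 0.0238 [0.4506 0.1687] rect [448.7 168.5] [34.3 23.6] 2.8
```

View pics/m2.png

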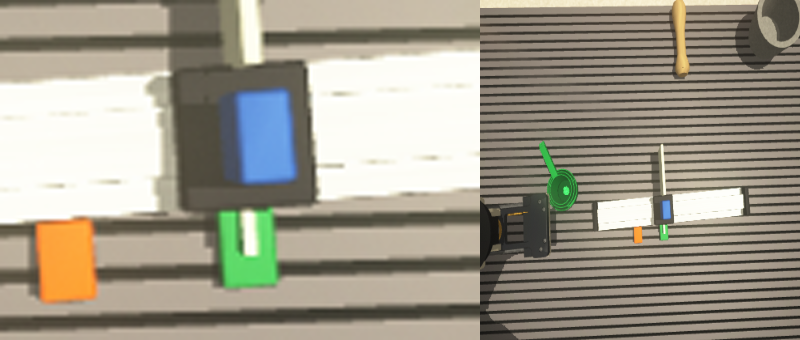

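The picture shows the white pointer (at about 250,235 in the crop) centred on the green clip. The orange clip is clear, the cups haven't moved and the gripper is touching nothing.

```bash
python3 -c "
from station import arm; print(arm.job_done())"
```

```text
the job is handed in; nothing more can be done
None
```

The divider's pointer stands over the green clip to within about 1 mm by the camera; I let go of the divider, left the cups where they were, and handed the job in just after t = 10 s.

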